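Weigh the tub of lemons on the spring scale

ROBOT

A 6-joint arm with a two-finger parallel gripper is mounted at the origin on a cart in front of the work surface, level with it; the furniture and walls round the work are solid. World frame = base frame: x ahead of the robot, y to its left, z up, the work surface at z = 0. Lengths are in mm, angles in rad, forces in N, time in s.
With the tool pointing down it reaches from about 275 to 1000 mm from the base axis. Payload 8.4 kg.
Tool frame: the origin (TCP) lies at the very end of the fingers, on their centre line; the grasp point (between the pads) lies 19 mm behind it; z points along the fingers, y is the direction in which the jaws open and shut (so a half turn about z gives the same grasp; the last joint's range is limited). The gripper opens to 85 mm and grips with 20 to 120 N. Pads are 22 mm wide; open, the fingers measure 114 mm over their backs; the gripper's body (76 mm by 85 mm) begins 54 mm behind the grasp point. The pads swing forward as they close: fully open they stand 13 mm farther back than shut.
Start: joints at [-1.2, 0.353, 1.633, -0, 1.155, -0.002], TCP at [227.639, -582.072, 231.281] pointing down, gripper open.
Joint ranges: [-2.63, 2.63], [-0.92, 2.1], [0.06, 2.66], [-1.3, 4.44], [0, 2.69], [-3.02, 3.02]. Speed limits (rad/s): [2.22, 2.22, 2.79, 3.14, 3.14, 3.14].

INTERFACE

Orientations are given as [roll, pitch, yaw] about the fixed x, y, z axes, in that order (R = Rz(yaw) Ry(pitch) Rx(roll)).
In Python, from rig import sense, grab_frame, get_calibration, sign_off, boxes_of, trace gives the robot as it stands.
- The arm moves only by the tool servo_tool, never from a script. Its argument "rows" is a list of rows, each a list of 3 entries, a list of its own where there are three numbers: the finger opening in mm, from 0 to 85.4, then the shift along the tool's x, y, z in mm, then the turn, a rotation vector about the tool's x, y, z in degrees. A call has 1 to 8 rows; each row shifts and turns the commanded pose from where the row before left it, along the tool's axes as they then stand; what a row does not reach is not made up. A row lasts 1/8 s, in which the tool goes at most 62.5 mm and 10.7 degrees, less where a joint would pass 70% of its speed; a pose out of reach is approached as far as the arm can. A call is refused whole if a number of a shift passes 62.5 or a number of a turn 10.7, either way. A call with a gripper value outside its range is refused whole. The fingers move at their own pace and stop on an object; "force" is the grip in N (left out, the last holds). Time passes only in rows, so rows that do not move let the fingers close. It gives the time, the measured TCP pose, the force and the opening at its end, in the units of the state.
- sense(): the state, without advancing time (a new reading comes with each control period).
- grab_frame(name): name is "scene" or "top" or "wrist"; returns the picture (400x640x3 uint8, blue, green, red); there is no depth.
- get_calibration(name): a dict with "intrinsics" (3x3 intrinsics, pixels), "world_to_cam" (4x4, takes a point from world to camera coordinates). Camera axes: x right, y down, z forward; pixel columns grow to the right and rows downward; lengths in mm; the calibration is good to about 2 mm. A picture is of the moment at which its call begins: read the wrist's pose just before it. get_calibration takes no time and is no camera call; for the wrist camera it gives the pose at the moment of the call.
- sign_off(): hands the job in, once; it reports no verdict.
Trained networks look in the newest picture that a camera, given by its name, has taken for a name from the list of things; names that differ only in an ending like _2 or _b are one class to them, and where a whole thing is asked for, a point or a joint stands for the part that bears it (a point fixed in the world has none). Each returns a list of dicts, best first, with "conf" (0 to 1); they miss things now and then, are a little off and sometimes report something else, mostly with a low value. They report only what shows in the picture. A call takes as long as a camera call.
- boxes_of(camera, thing): "centre" ([x, y, z] in mm, in the coordinates of the camera as it stood for that picture, good to about 4 mm: the middle of the surface that is visible of it).
- trace(camera, thing): "mask" (400x640 bool, what is visible of it).
The state is a dict: "clock": time; "qpos": joint angles; "qvel": joint speeds; "joint_efforts": joint torques, N m; "eef_pos": TCP position; "tcp_rot": TCP orientation; "contact_force": force on the tool from outside, world axes, zero at the start; "wrist_torque": the same for the moment, N m; "opening": opening from 0.0 (shut) to 1.0 (fully open).
Only numpy, scipy, OpenCV 4.12 (cv2) and the standard library are available. Lean on these libraries where they do the work, as an engineer would, in place of code of your own. Each camera call takes 0.05 s, during which the arm holds its last target. There are 200 camera calls.

TASK

Weigh the tub of lemons: lift it by its grip, hang its wire bar across both prongs of the spring scale's hook, and keep holding it while you ease it down slowly until the hook alone carries its whole weight, without forcing the hook to the end of its travel. Let go only then, so gently balanced that the hook neither drops nor springs back, and leave the tub hanging level and still; leave the other things where they stand.

Things in the scene. Friction and masses are not known exactly. Their poses are not given: they have to be found in the camera images.
- tub: clear open food tub, 127 x 193 x 84 mm (x, y, z), with four lemons fixed in it and a rigid steel wire bail over it; together 0.22 to 0.83 kg, not known beforehand, balanced under the middle of the bail. Origin: centre of its underside; z up; the bail stands in its y-z plane. The bail does not fold: it is one rigid piece with the tub.
- tub_bar (a point): centre of the bail's level top bar: round, 8 mm thick, 124 mm long along the tub's y, 135 mm above the tub's underside
- tub_grip (a point): where to grip: the middle of a black upright grip, 20 x 20 mm square (sides along the tub's x and y), standing on the middle of the bar from 141 to 196 mm above the tub's underside, under a 26 x 26 x 6 mm cap whose top is at 202 mm; this point is at 175 mm
- scale: white spring scale fixed to the worktop: base 130 x 170 x 14 mm, column 44 x 60 mm, round dial 104 mm across centred 300 mm up (top at 352 mm). Origin: centre of the base's underside, z up; -x is its open side, to which its steel hook points. The hook slides up and down the column's front: two parallel upturned prongs of 8 mm round bar at y = +-32 mm, their valleys 150 mm in front of the origin.
- hook_seat (a point): on the hook, midway between the prongs: where the centre of the tub's bar lies when seated, the bar across both valleys along the scale's y, the grip between the prongs. Moves with the hook; 225 mm up when unloaded; axes as the scale's. The valleys are 42 mm wide at the top with sloping sides; the front tips reach 22 mm and the arms behind 18 mm above this point.
- hook (a joint): the hook's dip, m: 0 unloaded, grows downward, stop at 0.080. A 130 N/m spring holds it up with 0.26 N preload: dip = (load - 0.26 N)/130. Lightly damped; left alone it bobs about 2 s. The tub's weight dips it 14 to 61 mm, according to what it weighs; moving faster than 0.08 m/s, or than 0.045 m/s once let go, harms it. The dial's needle turns with it.
- syrup_jug: bystander: syrup pourer 73 x 95 x 131 mm; origin at the centre of its underside
- spice_shaker: bystander: small shaker 44 x 44 x 90 mm; origin at the centre of its underside
- tumbler_b: bystander: clear tumbler 81 mm across, 91 mm high; origin at the centre of its underside

How it is judged (in metres and radians):
On the way, in this order (a step that is already met when the one before it is completed fails the run):
1. the tub is lifted by the fingers clear of the worktop (height (world z) of tub above 0.04 m and contact force between the fingers and tub above 1 N), for 0.2 s.
2. the bar lies in the hook and has dipped it, while the fingers still hold the tub (distance between tub_bar and hook_seat below 0.012 m and value of joint hook above 0.011 m and contact force between the fingers and tub above 1 N), for 0.2 s.
At the end, for the whole second after the job is handed in: The tub hangs from the hook alone: its bar within 8 mm of the seat and square to the prongs within 0.15 rad, the tub level within 0.12 rad and at rest (under 0.03 m/s), the hook dipped by more than 11 mm and still (under 0.015 m/s), the fingers off (distance between tub_bar and hook_seat below 0.008 m and angle between the y axis of tub and the y axis of scale, either way round below 0.15 rad and angle between tub's own z axis and vertical below 0.12 rad and value of joint hook above 0.011 m and height (world z) of tub above 0.01 m and velocity of joint hook between -0.015 and 0.015 m/s and linear speed of tub below 0.03 m/s and contact force between the fingers and tub below 0.1 N); the robot touches nothing.
It fails at once if the hook drops or springs back: faster than 0.08 m/s at any time, or faster than 0.045 m/s once the fingers are off the tub ((velocity of joint hook above 0.08 m/s or velocity of joint hook below -0.08 m/s) or ((velocity of joint hook above 0.045 m/s or velocity of joint hook below -0.045 m/s) and contact force between the fingers and tub below 0.1 N)).
It fails at once if the hook is pulled to the end of its travel (dip over 75 mm) (value of joint hook above 0.075 m).
It fails at once if the scale is pressed by the tub with more than 12 N or by the fingers with more than 5 N (contact force between tub and scale above 12 N or contact force between the fingers and scale above 5 N).
It fails at once if the tub is tipped by more than 0.4 rad (angle between tub's own z axis and vertical above 0.4 rad).
It fails at once if a bystander is moved by more than 25 mm (distance of any of syrup_jug, spice_shaker, tumbler_b from where it was at the start of the episode above 0.025 m).
It also fails if it takes over 61 s, if anything falls off the work surface, if the arm or the gripper's body presses on something with over 40 N, if the wrist force passes 120 N, or if a joint passes its speed limit or range.

## Working session

There is one attempt and no reset: what is moved stays moved. The work goes in short steps, Python scripts to look and compute and a tool call to move; the robot and the scene stay as the last step left them, time stands still between calls to the robot, and variables do not carry over. Pictures are saved under pics/ and viewed, about 8 in all and at most 12, crops included, and the job is handed in when it is done.

Besides the shell and the picture viewer there is one more tool, called after ">>>" as name(argument=value, ...) on one line, values as JSON. servo_tool: Moves the arm, as the interface text tells. Its arguments: {"type":"object","properties":{"rows":{"type":"array","items":{"type":"array"}},"force":{"type":"number"}},"required":["rows"]}

```bash
mkdir -p pics; ls; cat > h.py <<'E'
import numpy as np, cv2
from rig import *
def towld(cam,p):
    T=np.linalg.inv(np.array(get_calibration(cam)["world_to_cam"])); return (T@np.r_[p,1])[:3]
def pix(cam,p):
    c=get_calibration(cam); q=(np.array(c["world_to_cam"])@np.r_[p,1])[:3]; u=np.array(c["intrinsics"])@q; return u[:2]/u[2]
def onplane(cam,uv,z):
    c=get_calibration(cam);T=np.linalg.inv(np.array(c["world_to_cam"]));d=T[:3,:3]@np.linalg.solve(np.array(c["intrinsics"]),np.r_[uv,1.]);o=T[:3,3]
    return o+d*(z-o[2])/d[2]
E
python3 - <<'E'
from h import *
np.set_printoptions(precision=1,suppress=True)
s=sense();print(s["clock"],s["eef_pos"],s["tcp_rot"],s["opening"],s["contact_force"])
ims=[]
for cam in ["scene","top"]:
    im=grab_frame(cam);cv2.imwrite(f"pics/{cam}0.png",im)
    for t in ["tub","tub_grip","tub_bar","scale","hook_seat","syrup_jug","spice_shaker","tumbler_b"]:
        for b in boxes_of(cam,t)[:2]: print(cam,t,b["conf"],towld(cam,b["centre"]))
E
```

```text
pics
0.0 [ 227.5 -581.6  230.5] [-3.1 -0.   0.4] 0.9983042975889427 [ 0.4  1.2 -0.1]
scene tub_grip 0.58 [ 493.5 -254.9   56.5]
scene tub_bar 0.7 [ 492.2 -251.8   51. ]
scene scale 0.9 [668.6  89.4 163.1]
scene hook_seat 0.76 [636.3  76.8 238.5]
scene syrup_jug 0.63 [ 639.5 -150.2   76. ]
scene syrup_jug 0.31 [ 494.3 -252.9   57.4]
scene spice_shaker 0.69 [460.  296.6  59.9]
scene spice_shaker 0.29 [633.8  75.5 235.7]
scene tumbler_b 0.72 [ 643.3 -296.5   56.5]
scene tumbler_b 0.69 [ 494.3 -247.8   54.7]
top tub 0.84 [ 497.3 -255.1   55.1]
top tub_grip 0.77 [ 499.4 -254.6   54.7]
top tub_bar 0.92 [ 497.4 -256.9   53.5]
top scale 0.88 [674.7  63.9  13.4]
top hook_seat 0.79 [626.1  67.5 237.3]
top syrup_jug 0.84 [ 641.7 -162.7  112.9]
top spice_shaker 0.7 [466.7 283.1  84.7]
top spice_shaker 0.16 [ 498.6 -258.6   53.4]
top tumbler_b 0.79 [ 642.8 -316.9   25. ]
top tumbler_b 0.56 [ 497.3 -257.2   55.1]
```

View pics/scene0.png

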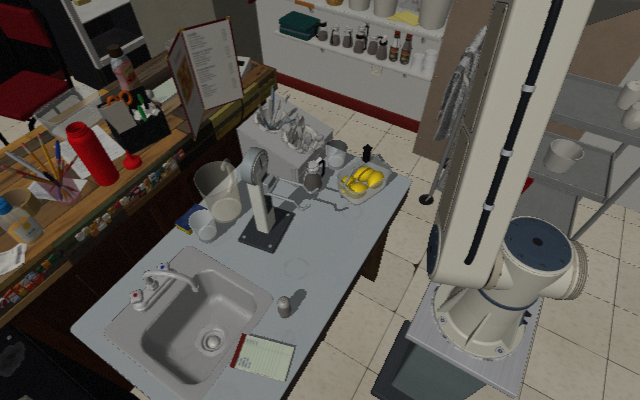

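View pics/top0.png

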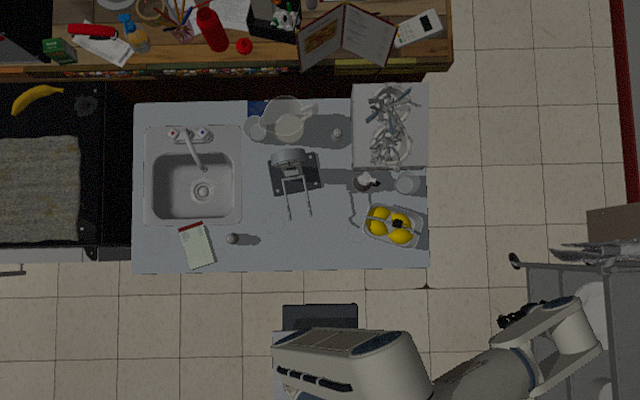

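The scene view shows the tub front right with its black grip at about (367,152) and the scale at about (262,205). In the top view the grip is near (398,223) and the prongs end near (290,219) and (309,215). The scale is turned slightly. I'll enlarge the top crop to get exact pixels.

```bash
python3 - <<'E'
from h import *
im=cv2.imread("pics/top0.png")[130:260,245:440]
cv2.imwrite("pics/crop1.png",cv2.resize(np.clip(im*1.5,0,255).astype('uint8'),None,fx=4,fy=4,interpolation=cv2.INTER_CUBIC))
c=get_calibration("top");print(np.round(np.linalg.inv(np.array(c["world_to_cam"])),3),c["intrinsics"])
m=trace("top","hook_seat")
for k in m[:2]:
    v,u=np.nonzero(k["mask"]);print(k["conf"],len(u),u.min(),u.max(),v.min(),v.max())
E
```

```text
[[-2.100000e-02 -9.940000e-01  1.070000e-01  4.127400e+02]
 [-1.000000e+00  2.100000e-02  4.000000e-03 -2.028600e+01]
 [-6.000000e-03 -1.070000e-01 -9.940000e-01  1.742601e+03]
 [ 0.000000e+00  0.000000e+00  0.000000e+00  1.000000e+00]] [[497.36547932   0.         319.83195587]
 [  0.         497.36547932 199.02785447]
 [  0.           0.           1.        ]]
0.57 408 281 311 169 219
```

View pics/crop1.png

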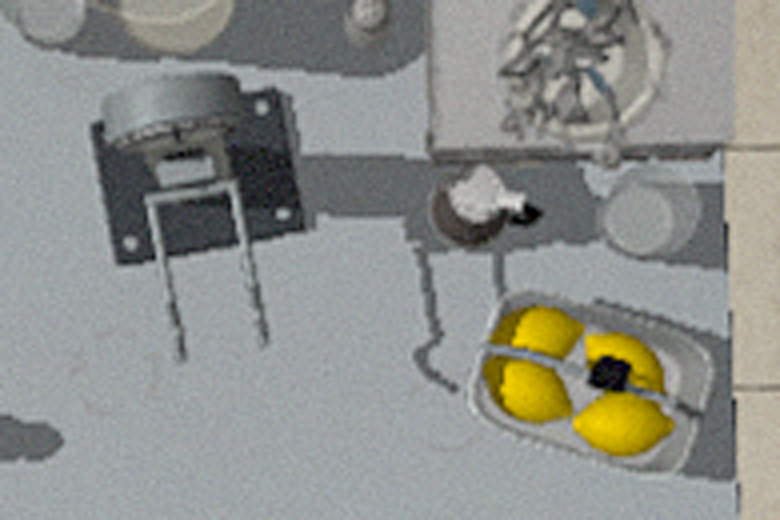

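```bash
python3 - <<'E'
from h import *
np.set_printoptions(precision=1,suppress=True)
P=lambda x,y,z:onplane("top",np.array([x/4-.375+245,y/4-.375+130]),z)
b=np.array([P(92,122,14),P(117,265,14),P(306,225,14),P(285,88,14)])
print("base",b,b.mean(0)); 
print("base yaws",np.degrees([np.arctan2(*(b[i]-b[j])[1::-1]) for i,j in ((0,1),(3,2),(0,3),(1,2))]))
t=np.array([P(181,358,247),P(265,344,247),P(152,198,225),P(234,186,225)]);print("tips",t,t[:2].mean(0))
print("prong dirs",np.degrees([np.arctan2(*(t[2]-t[0])[1::-1]),np.arctan2(*(t[3]-t[1])[1::-1])]),"across",np.degrees(np.arctan2(*(t[0]-t[1])[1::-1])))
e=np.array([P(487,350,135),P(698,412,135)]);print("bar",e,e.mean(0),np.linalg.norm(e[0]-e[1]),np.degrees(np.arctan2(*(e[0]-e[1])[1::-1])))
print("cap",P(609,374,202))
E
```

```text
base [[740.5 167.7  14. ]
 [613.1 147.   14. ]
 [644.8 -19.   14. ]
 [767.2  -3.1  14. ]] [691.4  73.2  14. ]
base yaws [  9.2   7.4  98.9 100.8]
tips [[514.6  77.  247. ]
 [523.8  13.6 247. ]
 [640.1  99.1 225. ]
 [648.   35.7 225. ]] [519.2  45.3 247. ]
prong dirs [10.  10.1] across 98.26701733692765
bar [[ 523.4 -163.4  135. ]
 [ 469.8 -331.8  135. ]] [ 496.6 -247.6  135. ] 176.7063100143432 72.32748099709879
cap [ 498.2 -251.2  202. ]
```

```bash
cat >> h.py <<'E'
from scipy.spatial.transform import Rotation as Ro
def go(t,yaw=None):
    s=sense();R=Ro.from_euler("xyz",s["tcp_rot"])
    d=R.inv().apply(np.array(t)-s["eef_pos"])
    print("t",s["clock"],"pos",np.round(s["eef_pos"],1),"rotdeg",np.round(np.degrees(s["tcp_rot"]),2),"F",np.round(s["contact_force"],2),"op",round(s["opening"],3))
    r=np.zeros(3)
    if yaw is not None: r=np.degrees((R.inv()*Ro.from_euler("xyz",[180,0,yaw],degrees=True)).as_rotvec())
    print("shift",np.round(d,1),"turn",np.round(r,2))
E
python3 - <<'E'
from h import *
go([498,-251,270],72.3)
E
```

```text
t 0.95 pos [ 227.7 -582.1  231.3] rotdeg [-180.     -0.     21.36] F [-0.69 -0.52  0.15] op 0.999
shift [ 372.4 -209.8  -38.7] turn [ -0.    -0.   -50.94]
```

>>> servo_tool(rows=[[85,[46.5,-26,-5],[0,0,0]],[85,[46.5,-26,-5],[0,0,0]],[85,[46.5,-26,-5],[0,0,0]],[85,[46.5,-26,-5],[0,0,0]],[85,[46.5,-26,-5],[0,0,0]],[85,[46.5,-26,-5],[0,0,0]],[85,[46.5,-26,-5],[0,0,0]],[85,[30,-17,-4],[0,0,0]]])

```text
clock: 1.95
eef_pos: [487.6, -265.4, 270.7]
tcp_rot: [3.141, -0.001, 0.374]
contact_force: [-0.8, -0.8, 0.3]
opening: 0.996
```

>>> servo_tool(rows=[[85,[0,0,0],[0,0,-10.5]],[85,[0,0,0],[0,0,-10.5]],[85,[0,0,0],[0,0,-10.5]],[85,[0,0,0],[0,0,-10]],[85,[0,0,0],[0,0,-9.4]],[85,[0,0,0],[0,0,0]],[85,[0,0,0],[0,0,0]]])

```text
clock: 2.82
eef_pos: [486.2, -267.2, 270.3]
tcp_rot: [3.142, -0.0, 1.258]
contact_force: [0.3, -0.5, 0.5]
opening: 0.997
```

```bash
python3 - <<'E'
from h import *
np.set_printoptions(precision=1,suppress=True)
go([498,-251,156],72.3)
im=grab_frame("wrist");cv2.imwrite("pics/w1.png",im)
for t in ["tub_grip","tub_bar"]:
    for b in boxes_of("wrist",t)[:2]: print(t,b["conf"],towld("wrist",b["centre"]))
print(pix("wrist",[498,-251,202]))
c=get_calibration("wrist");np.save("w1c.npy",np.array(c["world_to_cam"]));print(np.linalg.inv(np.array(c["world_to_cam"])))
E
```

```text
t 2.825 pos [ 486.2 -267.2  270.3] rotdeg [180.   -0.   72.1] F [ 0.3 -0.5  0.5] op 0.997
shift [ 19.1   6.2 114.3] turn [ 0.  -0.  -0.2]
tub_grip 0.75 [ 501.  -250.9   61.4]
tub_grip 0.34 [ 659.5 -314.6   50.1]
tub_bar 0.96 [ 503.1 -246.7   55.6]
[324.2 190.3]
[[   1.    -0.3   -0.1  508. ]
 [  -0.3   -0.9   -0.3 -201.9]
 [   0.     0.3   -1.   412.5]
 [   0.     0.     0.     1. ]]
```

View pics/w1.png

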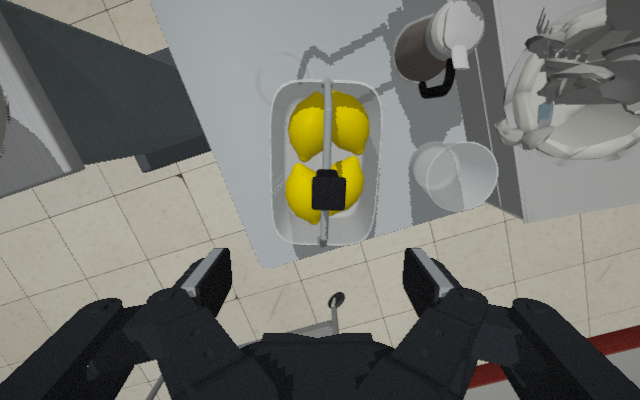

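The wrist view shows the cap at (328,190) against a prediction of (324,190). The bar runs from about (328,84) to (324,243) and is nearly aligned with the tool.

```bash
python3 - <<'E'
from h import *
c=onplane("wrist",np.array([328.3,190.]),202);a=onplane("wrist",np.array([328.,84]),125);b=onplane("wrist",np.array([324.,242]),125)
print(c,a,b,(a+b)/2,np.degrees(np.arctan2(*(a-b)[1::-1])))
go([c[0],c[1],156],np.degrees(np.arctan2(*(a-b)[1::-1])))
E
```

```text
[ 501.01095473 -251.70199857  202.        ] [ 528.0945464  -173.76485466  125.        ] [ 477.05691677 -323.11350605  125.        ] [ 502.57573159 -248.43918036  125.        ] 71.13291748389999
t 2.975 pos [ 486.2 -267.3  270.3] rotdeg [180.     0.    72.16] F [-0.18 -0.57  0.09] op 0.997
shift [ 19.3   9.3 114.3] turn [0.   0.   1.03]
```

>>> servo_tool(rows=[[85,[19.3,9.3,0],[0,0,0.9]],[85,[0,0,15],[0,0,0]],[85,[0,0,25],[0,0,0]],[85,[0,0,25],[0,0,0]],[85,[0,0,25],[0,0,0]],[85,[0,0,17],[0,0,0]],[85,[0,0,7.3],[0,0,0]],[85,[0,0,0],[0,0,0]]])

```text
clock: 3.98
eef_pos: [500.9, -251.8, 155.8]
tcp_rot: [-3.141, -0.0, 1.245]
contact_force: [-0.6, -0.6, 0.6]
opening: 0.996
```

```bash
python3 - <<'E'
from h import *
go([501,-251.7,156],71.3)
im=grab_frame("wrist");cv2.imwrite("pics/w2.png",im)
F=[]
for i in range(10): grab_frame("wrist");F.append(sense()["contact_force"])
print(np.mean(F,0),np.std(F,0))
E
```

```text
t 3.975 pos [ 500.9 -251.8  155.8] rotdeg [-179.98   -0.     71.35] F [-0.62 -0.59  0.59] op 0.996
shift [ 0.1  0.1 -0.2] turn [-0.02  0.    0.05]
[-0.0708654  -0.13236871  0.05603247] [0.38770932 0.40852519 0.5683006 ]
```

View pics/w2.png

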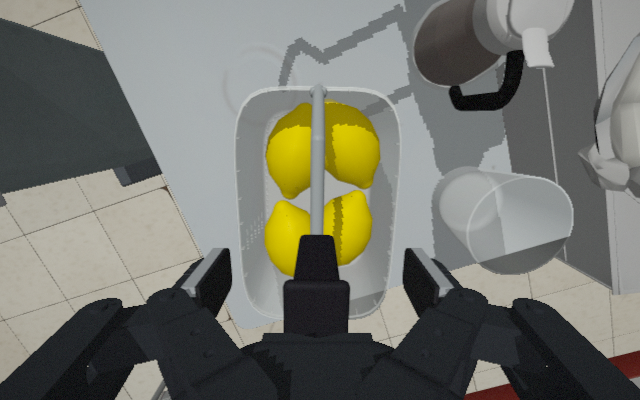

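The wrist view shows the grip centred between the pads at about column 317, so I'll close on it and lift slowly.

>>> servo_tool(rows=[[0,[0,0,0],[0,0,0]],[0,[0,0,0],[0,0,0]],[0,[0,0,0],[0,0,0]],[0,[0,0,0],[0,0,0]],[0,[0,0,0],[0,0,0]],[0,[0,0,0],[0,0,0]],[0,[0,0,0],[0,0,0]],[0,[0,0,0],[0,0,0]]], force=50)

```text
clock: 5.52
eef_pos: [500.9, -251.7, 156.0]
tcp_rot: [-3.141, 0.0, 1.245]
contact_force: [-1.9, -0.0, 0.6]
opening: 0.26
```

>>> servo_tool(rows=[[0,[0,0,-3],[0,0,0]],[0,[0,0,-8],[0,0,0]],[0,[0,0,-20],[0,0,0]],[0,[0,0,-25],[0,0,0]],[0,[0,0,-25],[0,0,0]],[0,[0,0,-25],[0,0,0]],[0,[0,0,-19],[0,0,0]],[0,[0,0,-10],[0,0,0]]])

```text
clock: 6.52
eef_pos: [501.2, -251.7, 292.3]
tcp_rot: [3.14, 0.0, 1.246]
contact_force: [-0.3, 1.1, -5.5]
opening: 0.259
```

>>> servo_tool(rows=[[0,[0,0,0],[0,0,0]],[0,[0,0,0],[0,0,0]]])

```text
clock: 6.78
eef_pos: [500.5, -251.5, 290.1]
tcp_rot: [-3.14, -0.0, 1.245]
contact_force: [-0.2, -0.6, -5.3]
opening: 0.258
```

```bash
python3 - <<'E'
from h import *
np.set_printoptions(precision=2,suppress=True)
im=grab_frame("wrist");cv2.imwrite("pics/w3.png",im)
F=[]
for i in range(12): grab_frame("wrist");F.append(sense()["contact_force"])
print(np.mean(F,0),np.std(F,0))
a=np.radians(9.3);print("seat",[691.4-150*np.cos(a),73.2-150*np.sin(a)])
for cam in ["top","scene"]:
    im=grab_frame(cam);cv2.imwrite(f"pics/{cam}3.png",im)
    for b in boxes_of(cam,"tub_grip")[:1]: print(cam,b["conf"],towld(cam,b["centre"]))
go([475,39,291],99.3)
E
```

```text
[ 0.1   0.09 -5.32] [0.55 0.53 0.57]
seat [np.float64(543.3716425389789), np.float64(48.95942683449583)]
top 0.82 [ 492.66 -208.38  192.22]
scene 0.75 [ 497.3  -250.04  192.73]
t 7.625 pos [ 501.  -251.7  291. ] rotdeg [180.     0.    71.36] F [ 0.03  0.07 -4.13] op 0.259
shift [ 267.2 -117.5   -0. ] turn [  0.     0.   -27.94]
```

```bash
python3 - <<'E'
from h import *
go([435,31,291],99.3)
E
```

```text
t 7.625 pos [ 501.  -251.7  291. ] rotdeg [180.     0.    71.36] F [ 0.03  0.07 -4.13] op 0.259
shift [ 246.8 -152.9   -0. ] turn [  0.     0.   -27.94]
```

>>> servo_tool(rows=[[0,[12,-7.5,0],[0,0,0]],[0,[30,-18.5,0],[0,0,0]],[0,[43,-26.6,0],[0,0,0]],[0,[45,-28,0],[0,0,0]],[0,[45,-28,0],[0,0,0]],[0,[40,-24.8,0],[0,0,0]],[0,[22,-13.5,0],[0,0,0]],[0,[9.8,-6,0],[0,0,0]]])

```text
clock: 8.62
eef_pos: [434.1, 32.6, 291.2]
tcp_rot: [3.141, -0.0, 1.247]
contact_force: [-0.6, -0.8, -5.4]
opening: 0.257
```

>>> servo_tool(rows=[[0,[0,0,0],[0,0,-2]],[0,[0,0,0],[0,0,-5]],[0,[0,0,0],[0,0,-7]],[0,[0,0,0],[0,0,-7]],[0,[0,0,0],[0,0,-5]],[0,[0,0,0],[0,0,-2]],[0,[0,0,0],[0,0,0]],[0,[0,0,0],[0,0,0]]])

```text
clock: 9.62
eef_pos: [435.0, 30.8, 291.0]
tcp_rot: [-3.142, 0.0, 1.733]
contact_force: [-0.1, 0.5, -4.9]
opening: 0.256
```

```bash
python3 - <<'E'
from h import *
np.set_printoptions(precision=1,suppress=True)
a=np.radians(9.3);go([543.4,49,277],99.3)
im=grab_frame("wrist")
for t in ["hook_seat","scale","tub_bar"]:
    for b in boxes_of("wrist",t)[:1]: print(t,b["conf"],towld("wrist",b["centre"]))
im2=grab_frame("top")[130:260,245:375]
for t in ["tub_grip","hook_seat"]:
    for b in boxes_of("top",t)[:1]: print(t,b["conf"],towld("top",b["centre"]))
im2=cv2.resize(im2,(400,400),interpolation=cv2.INTER_CUBIC)
o=np.hstack([cv2.resize(im,(400,250))]);o=np.vstack([im[:,120:520],np.zeros((0,400,3),'uint8')])
cv2.imwrite("pics/c4.png",np.hstack([o,np.clip(im2*1.5,0,255).astype('uint8')]))
for p in ([543.4,49,225],): print(pix("wrist",p),pix("top",p))
E
```

```text
t 9.625 pos [435.   30.8 291. ] rotdeg [-180.     0.    99.3] F [-0.1  0.5 -4.9] op 0.256
shift [  0.5 109.9  13.9] turn [-0.  0. -0.]
hook_seat 0.59 [630.7  68.6 243.6]
scale 0.83 [657.   74.2 148. ]
tub_bar 0.92 [429.6  46.  194.7]
tub_grip 0.61 [416.7 -43.9 188.2]
hook_seat 0.9 [626.7  69.7 236.6]
[461.1 214.8] [299.4 210. ]
```

View pics/c4.png

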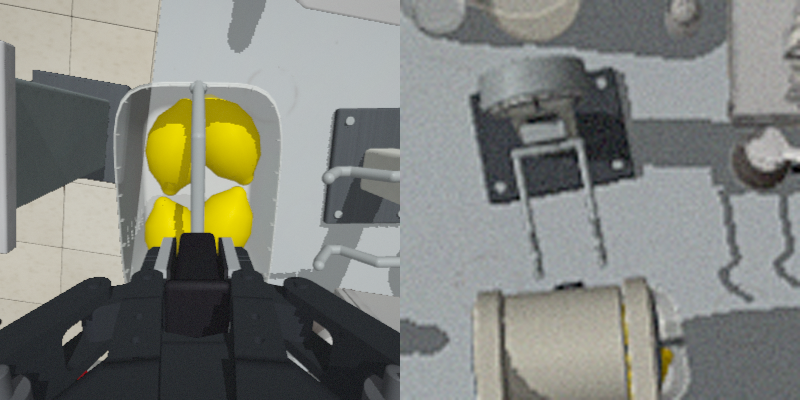

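The combined view shows the bar at column ≈197 (left panel), aligned with the tool. Both prong tips are ahead of it, at about (327,178) and (320,264), symmetric about the grip. I'll enlarge the prongs.

```bash
python3 - <<'E'
from h import *
im=grab_frame("wrist");cv2.imwrite("pics/w5.png",im)
cv2.imwrite("pics/w5c.png",cv2.resize(im[140:290,420:620],None,fx=4,fy=4,interpolation=cv2.INTER_CUBIC))
E
```

```text
(no output)
```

View pics/w5c.png

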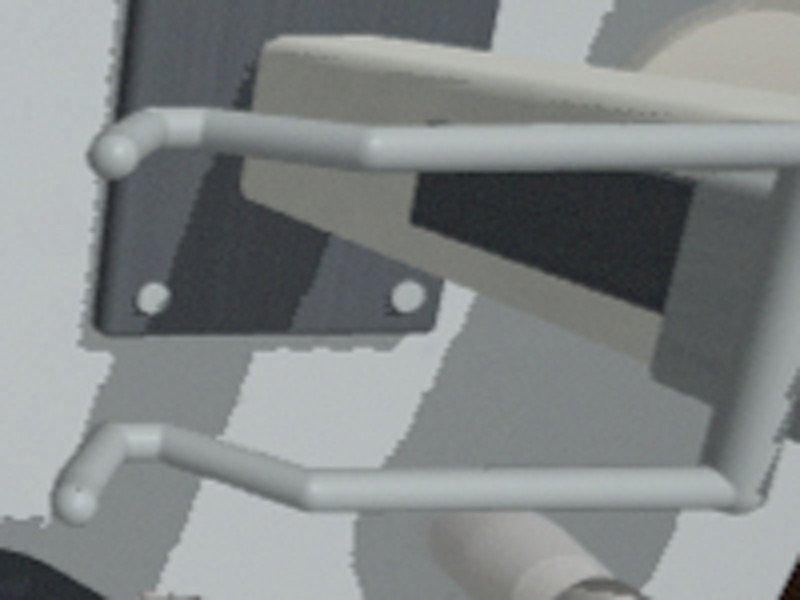

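```bash
python3 - <<'E'
from h import *
np.set_printoptions(precision=1,suppress=True)
P=lambda x,y,z:onplane("wrist",np.array([x/4-.375+420,y/4-.375+140]),z)
for n,z,p,q in (("tip",243,(115,157),(75,502)),("valley",217,(183,127),(144,440)),("knee",239,(375,147),(312,488)),("arm",239,(780,145),(720,490))):
    A,B=P(*p,z),P(*q,z);print(n,A,B,(A+B)/2,np.linalg.norm(A-B),np.degrees(np.arctan2(*(A-B)[1::-1])))
a=P(375,147,239);b=P(780,145,239);print(np.degrees(np.arctan2(*(b-a)[1::-1])))
a=P(312,488,239);b=P(720,490,239);print(np.degrees(np.arctan2(*(b-a)[1::-1])))
for y in (100,150,200,240):   # bar check
    pass
go([543.4,49,277],99.3)
E
```

```text
tip [517.3  76.3 243. ] [528.1  13.6 243. ] [522.7  44.9 243. ] 63.608200048190604 99.7876927185461
valley [541.   80.8 217. ] [552.3  17.7 217. ] [546.6  49.2 217. ] 64.1129694513966 100.15796931651836
knee [562.3  84.6 239. ] [572.7  21.6 239. ] [567.5  53.1 239. ] 63.810497039349116 99.35562186150284
arm [630.1  96.  239. ] [647.3  33.4 239. ] [638.7  64.7 239. ] 64.92817467160799 105.35450166008975
9.583634450342503
8.984577711176641
t 10.025 pos [435.  31. 291.] rotdeg [180.    0.   99.4] F [ 0.2  0.5 -4.6] op 0.253
shift [  0.1 109.9  14. ] turn [0.  0.  0.1]
```

>>> servo_tool(rows=[[0,[0,0,5],[0,0,0]],[0,[0,0,6],[0,0,0]],[0,[0,0,3],[0,0,0]],[0,[0,8,0],[0,0,0]],[0,[0,16,0],[0,0,0]],[0,[0,16,0],[0,0,0]],[0,[0,10,0],[0,0,0]],[0,[0,5,0],[0,0,0]]])

```text
clock: 11.02
eef_pos: [490.0, 40.1, 276.8]
tcp_rot: [-3.141, -0.0, 1.734]
contact_force: [-0.5, -0.6, -7.0]
opening: 0.254
```

>>> servo_tool(rows=[[0,[0,5,0],[0,0,0]],[0,[0,9,0],[0,0,0]],[0,[0,11,0],[0,0,0]],[0,[0,11,0],[0,0,0]],[0,[0,11,0],[0,0,0]],[0,[0,7,0],[0,0,0]],[0,[0,3,0],[0,0,0]],[0,[0,0,0],[0,0,0]]])

```text
clock: 12.02
eef_pos: [545.4, 49.2, 276.9]
tcp_rot: [-3.141, -0.0, 1.734]
contact_force: [-1.0, -0.3, -5.6]
opening: 0.256
```

```bash
python3 - <<'E'
from h import *
go([545.5,49.2,246],99.4)
im=grab_frame("wrist");cv2.imwrite("pics/w6.png",im)
F=[]
for i in range(14): grab_frame("wrist");F.append(sense()["contact_force"])
print(np.mean(F,0),np.std(F,0))
E
```

```text
t 12.025 pos [545.4  49.2 276.9] rotdeg [-179.98   -0.     99.36] F [-1.04 -0.28 -5.58] op 0.256
shift [-0.1  0.1 30.9] turn [-0.02 -0.   -0.04]
[ 0.07548963 -0.09133509 -4.99562784] [0.4624391  0.50409047 0.50399064]
```

View pics/w6.png

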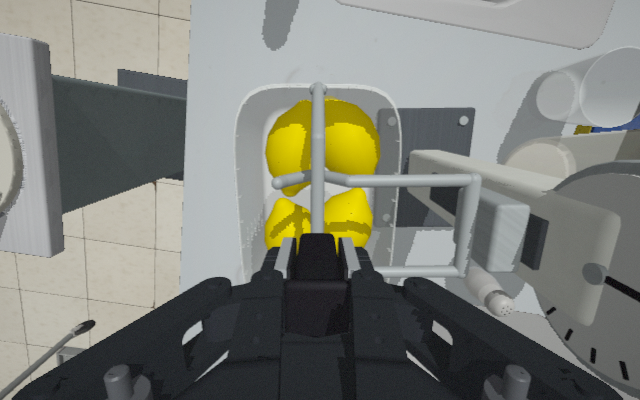

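>>> servo_tool(rows=[[0,[0,0,3],[0,0,0]],[0,[0,0,5],[0,0,0]],[0,[0,0,5],[0,0,0]],[0,[0,0,5],[0,0,0]],[0,[0,0,4],[0,0,0]],[0,[0,0,3],[0,0,0]],[0,[0,0,2],[0,0,0]],[0,[0,0,2],[0,0,0]]])

```text
clock: 13.78
eef_pos: [545.6, 49.2, 247.9]
tcp_rot: [3.141, -0.0, 1.734]
contact_force: [-0.4, 0.3, -4.4]
opening: 0.256
```

>>> servo_tool(rows=[[0,[0,0,2],[0,0,0]],[0,[0,0,2],[0,0,0]],[0,[0,0,2],[0,0,0]],[0,[0,0,2],[0,0,0]],[0,[0,0,2],[0,0,0]],[0,[0,0,2],[0,0,0]],[0,[0,0,1],[0,0,0]],[0,[0,0,0],[0,0,0]]])

```text
clock: 14.78
eef_pos: [545.5, 49.2, 235.0]
tcp_rot: [3.142, -0.0, 1.734]
contact_force: [0.2, 0.8, -3.9]
opening: 0.255
```

```bash
python3 - <<'E'
from h import *
go([545.5,49.2,208],99.4)
F=[]
for i in range(12): grab_frame("wrist");F.append(sense()["contact_force"])
print(np.mean(F,0),np.std(F,0))
E
```

```text
t 14.775 pos [545.5  49.2 235. ] rotdeg [180.    -0.    99.36] F [ 0.16  0.78 -3.95] op 0.255
shift [-0. -0. 27.] turn [ 0.   -0.   -0.04]
[-0.12596651  0.09959319 -3.44267327] [0.29453061 0.43696218 0.41756185]
```

>>> servo_tool(rows=[[0,[0,0,1],[0,0,0]],[0,[0,0,2],[0,0,0]],[0,[0,0,2.5],[0,0,0]],[0,[0,0,2.5],[0,0,0]],[0,[0,0,2.5],[0,0,0]],[0,[0,0,2.5],[0,0,0]],[0,[0,0,2.5],[0,0,0]],[0,[0,0,2.5],[0,0,0]]])

```text
clock: 16.38
eef_pos: [545.6, 49.2, 216.9]
tcp_rot: [3.141, 0.0, 1.734]
contact_force: [0.0, -0.4, -1.2]
opening: 0.259
```

>>> servo_tool(rows=[[0,[0,0,2.5],[0,0,0]],[0,[0,0,2],[0,0,0]],[0,[0,0,1.5],[0,0,0]],[0,[0,0,1],[0,0,0]],[0,[0,0,0],[0,0,0]],[0,[0,0,0],[0,0,0]]])

```text
clock: 17.12
eef_pos: [545.6, 49.2, 210.1]
tcp_rot: [3.141, -0.0, 1.734]
contact_force: [0.2, -0.0, -0.2]
opening: 0.254
```

```bash
python3 - <<'E'
from h import *
go([545.5,49.2,208],99.4)
im=grab_frame("wrist");cv2.imwrite("pics/w7.png",im)
F=[]
for i in range(36): grab_frame("wrist");F.append(sense()["contact_force"])
print(np.mean(F,0),np.std(F,0))
E
```

```text
t 17.125 pos [545.6  49.2 210.1] rotdeg [179.99  -0.    99.36] F [ 0.21 -0.03 -0.23] op 0.254
shift [-0.  -0.1  2.1] turn [ 0.01 -0.   -0.04]
[-0.00809983  0.5359128  -0.21648275] [0.49539003 0.5568471  0.42576704]
```

View pics/w7.png

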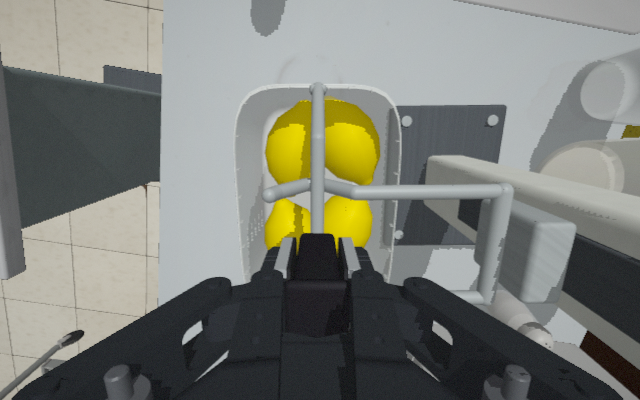

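The bar sits in both valleys, and about 0.25 N (2 mm) is still carried by the arm.

>>> servo_tool(rows=[[0,[0,0,0.6],[0,0,0]],[0,[0,0,0.7],[0,0,0]],[0,[0,0,0.5],[0,0,0]],[0,[0,0,0],[0,0,0]],[0,[0,0,0],[0,0,0]],[0,[0,0,0],[0,0,0]]])

```text
clock: 19.73
eef_pos: [545.5, 49.2, 208.2]
tcp_rot: [-3.142, -0.0, 1.734]
contact_force: [-0.1, 1.2, 0.7]
opening: 0.258
```

```bash
python3 - <<'E'
from h import *
F=[]
for i in range(30): grab_frame("wrist");F.append(sense()["contact_force"])
print(np.mean(F,0),np.std(F,0));go([545.5,49.2,208],99.4)
E
```

```text
[-0.17918935  0.42803372  0.10518914] [0.44446258 0.52195042 0.58027984]
t 21.225 pos [545.5  49.3 208.2] rotdeg [-180.     -0.     99.36] F [ 0.6  -0.21 -1.17] op 0.263
shift [-0.1  0.   0.2] turn [-0.   -0.   -0.04]
```

>>> servo_tool(rows=[[0,[0,0,0],[0,0,0]],[10,[0,0,0],[0,0,0]],[18,[0,0,0],[0,0,0]],[20,[0,0,0],[0,0,0]],[22,[0,0,0],[0,0,0]],[23,[0,0,0],[0,0,0]],[24,[0,0,0],[0,0,0]],[26,[0,0,0],[0,0,0]]], force=20)

```text
clock: 22.22
eef_pos: [545.5, 49.2, 208.2]
tcp_rot: [-3.142, 0.0, 1.734]
contact_force: [-1.2, 0.5, -0.6]
opening: 0.301
```

>>> servo_tool(rows=[[30,[0,0,0],[0,0,0]],[35,[0,0,0],[0,0,0]],[40,[0,0,0],[0,0,0]],[45,[0,0,0],[0,0,0]],[50,[0,0,0],[0,0,0]],[55,[0,0,0],[0,0,0]],[60,[0,0,0],[0,0,0]],[60,[0,0,0],[0,0,0]]])

```text
clock: 23.22
eef_pos: [545.5, 49.2, 208.2]
tcp_rot: [-3.142, -0.0, 1.734]
contact_force: [0.1, 0.9, -0.0]
opening: 0.705
```

>>> servo_tool(rows=[[60,[0,0,0],[0,0,0]],[60,[0,0,0],[0,0,0]],[60,[0,0,0],[0,0,0]],[60,[0,0,0],[0,0,0]],[60,[0,0,0],[0,0,0]],[60,[0,0,0],[0,0,0]],[60,[0,0,0],[0,0,0]],[60,[0,0,0],[0,0,0]]])

```text
clock: 24.22
eef_pos: [545.5, 49.2, 208.2]
tcp_rot: [-3.142, -0.0, 1.734]
contact_force: [-0.1, -0.2, 0.4]
opening: 0.701
```

```bash
python3 - <<'E'
from h import *
im=grab_frame("wrist");cv2.imwrite("pics/w8.png",im)
go([545.5,49.2,330],99.4)
E
```

```text
t 24.275 pos [545.5  49.2 208.2] rotdeg [180.    -0.    99.36] F [ 0.13 -0.61 -0.11] op 0.702
shift [  -0.     0.  -121.8] turn [ 0.   -0.   -0.04]
```

View pics/w8.png

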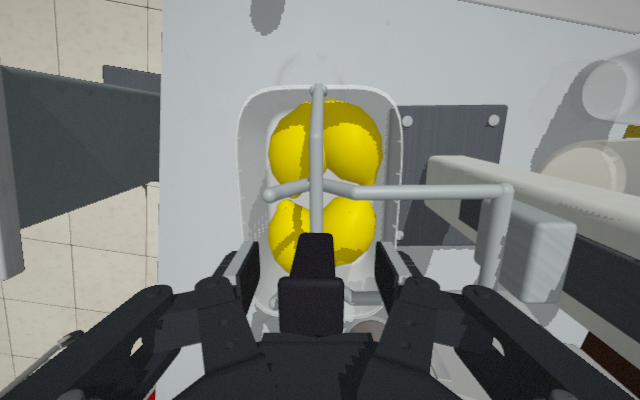

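The fingers stand clear of the grip on both sides, and the bar sits in both valleys with the picture almost unchanged. I'll retract straight up, then back.

>>> servo_tool(rows=[[60,[0,0,-4],[0,0,0]],[60,[0,0,-10],[0,0,0]],[60,[0,0,-15],[0,0,0]],[60,[0,0,-18],[0,0,0]],[60,[0,0,-18],[0,0,0]],[60,[0,0,-18],[0,0,0]],[60,[0,0,-12],[0,0,0]],[60,[0,0,-5],[0,0,0]]])

```text
clock: 25.28
eef_pos: [545.7, 49.2, 309.1]
tcp_rot: [3.141, 0.0, 1.734]
contact_force: [0.0, -0.3, -0.4]
opening: 0.698
```

>>> servo_tool(rows=[[60,[0,-10,0],[0,0,0]],[60,[0,-25,0],[0,0,0]],[60,[0,-30,0],[0,0,0]],[60,[0,-30,0],[0,0,0]],[60,[0,-25,0],[0,0,0]],[60,[0,-10,0],[0,0,0]],[60,[0,0,0],[0,0,0]],[60,[0,0,0],[0,0,0]]])

```text
clock: 26.28
eef_pos: [417.9, 28.2, 308.2]
tcp_rot: [3.141, -0.0, 1.734]
contact_force: [-0.1, 0.5, 0.2]
opening: 0.702
```

```bash
python3 - <<'E'
from h import *
im=grab_frame("wrist")
t0=cv2.cvtColor(im,6)
for i in range(14): b=grab_frame("wrist")
print("motion",np.abs(cv2.GaussianBlur(t0,(5,5),0).astype(int)-cv2.GaussianBlur(cv2.cvtColor(b,6),(5,5),0)).max())
s=grab_frame("scene")[80:280,200:400]
cv2.imwrite("pics/c9.png",np.hstack([im[:,240:],cv2.resize(s,(400,400),interpolation=cv2.INTER_CUBIC)]))
for t in ["syrup_jug","spice_shaker","tumbler_b"]:
    for b in boxes_of("scene",t)[:1]: print(t,b["conf"],towld("scene",b["centre"]))
go([0,0,0])
E
```

```text
motion 87
syrup_jug 0.85 [ 641.88614049 -152.10835603   77.66963281]
spice_shaker 0.73 [459.98978791 294.6888336   60.10579903]
tumbler_b 0.68 [ 668.56158343 -325.56896059   60.59042295]
t 27.225 pos [417.2  28.1 308.2] rotdeg [180.     0.    99.36] F [-1.12 -1.51 -0.2 ] op 0.7
shift [  40.2 -416.2  308.2] turn [0. 0. 0.]
```

View pics/c9.png

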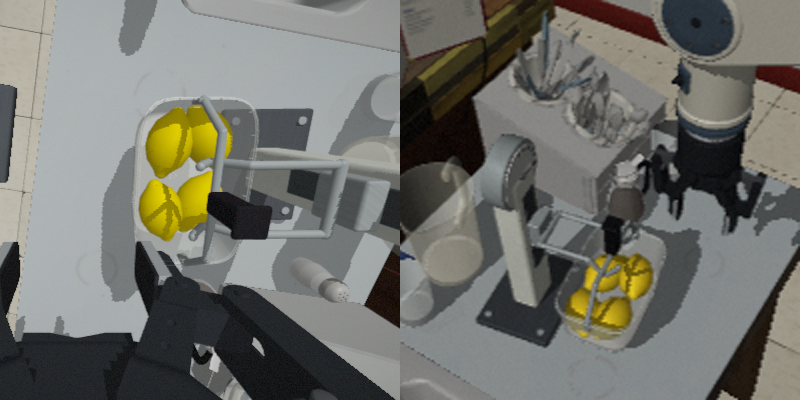

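>>> servo_tool(rows=[[60,[0,0,0],[0,0,0]],[60,[0,0,0],[0,0,0]],[60,[0,0,0],[0,0,0]],[60,[0,0,0],[0,0,0]],[60,[0,0,0],[0,0,0]],[60,[0,0,0],[0,0,0]],[60,[0,0,0],[0,0,0]],[60,[0,0,0],[0,0,0]]])

```text
clock: 28.22
eef_pos: [417.2, 28.1, 308.2]
tcp_rot: [3.142, -0.0, 1.734]
contact_force: [0.8, 0.5, -0.2]
opening: 0.707
```

>>> servo_tool(rows=[[60,[0,0,0],[0,0,0]],[60,[0,0,0],[0,0,0]],[60,[0,0,0],[0,0,0]],[60,[0,0,0],[0,0,0]],[60,[0,0,0],[0,0,0]],[60,[0,0,0],[0,0,0]],[60,[0,0,0],[0,0,0]],[60,[0,0,0],[0,0,0]]])

```text
clock: 29.22
eef_pos: [417.2, 28.1, 308.2]
tcp_rot: [3.142, -0.0, 1.734]
contact_force: [-0.1, 0.3, -1.2]
opening: 0.701
```

```bash
python3 - <<'E'
from h import *
G=lambda:cv2.GaussianBlur(cv2.cvtColor(grab_frame("wrist"),6),(5,5),0).astype(np.float32)
f=[G() for i in range(6)]
for b in f[1:]:
    d=[round(cv2.phaseCorrelate(f[0][r],b[r])[k],2) for r in (np.s_[90:260,370:530],np.s_[0:200,240:360]) for k in (0,)] if 0 else None
    print([np.round(cv2.phaseCorrelate(np.ascontiguousarray(f[0][r]),np.ascontiguousarray(b[r]))[0],2) for r in (np.s_[90:260,370:500],np.s_[0:200,20:340])],np.abs(f[0]-b)[90:260,370:500].max(),np.abs(f[0]-b)[:200,:340].max())
grab_frame("top")
for t in ["tumbler_b","syrup_jug"]:
    for b in boxes_of("top",t)[:2]: print(t,b["conf"],towld("top",b["centre"]))
go([0,0,0])
E
```

```text
[array([0.48, 0.01]), array([0.1 , 0.05])] 6.0 81.0
[array([0.5, 0. ]), array([-0.01,  0.09])] 7.0 81.0
[array([ 0.49, -0.01]), array([0.04, 0.05])] 5.0 81.0
[array([0.49, 0.  ]), array([0.04, 0.06])] 5.0 81.0
[array([0.48, 0.01]), array([ 0.06, -0.01])] 6.0 75.0
tumbler_b 0.68 [ 643.96683493 -316.13771323   26.42481523]
tumbler_b 0.68 [544.54038788  49.71437738 108.28469202]
syrup_jug 0.77 [ 639.32139822 -163.1325707   112.41467671]
syrup_jug 0.66 [672.03538284  63.94201439  14.32906097]
t 29.675 pos [417.2  28.1 308.2] rotdeg [-180.     -0.     99.36] F [ 0.13 -0.04 -0.18] op 0.701
shift [  40.1 -416.2  308.2] turn [0. 0. 0.]
```

The tub region is unchanged between frames (difference 7 grey levels or less, which is noise), and the tumbler and jug stand where they did. Handing in.

```bash
python3 -c "
from rig import *
print(sign_off())"
```

```text
the job is handed in; nothing more can be done
None
```

The tub of lemons now hangs from both prongs of the scale's hook with the fingers off it, and the job is handed in. No verdict was reported.

I gripped it by its upright grip and lifted it. It weighed about 5.2 N, roughly 0.53 kg. I carried it in from the hook's open side, set the bar in both valleys and eased it down in small steps. At a dip of about 38 mm the wrist force was back at its unloaded value (+0.1 N, against about 0.06 N before the lift). I then opened the fingers slowly, backed straight up and moved clear.

**Last checks:**
- **Hanging:** the bar lay in both valleys, and the tub looked square and about level to the eye in the pictures. I did not measure its tilt.
- **Stillness:** pictures taken over 0.3 s, about 5 s after release, showed no change in the tub beyond camera noise.
- **Contact:** the robot touches nothing.
- **Bystanders:** the jug and tumbler were within about 3 mm of where they started in the top view, and the shaker within about 2 mm in the scene view.

**Readings that disagreed:**
- The scene camera put the tumbler about 40 mm off, most likely because the gripper was partly blocking its view; the top camera showed it unmoved.
- The first stillness check, about 2 s after release, compared whole pictures and showed a difference. The later one still differed away from the tub, with no overall shift there.
- The image-shift estimate also gave a constant 0.5 pixel over the tub. I took that as an artefact because the pixels hardly differed.

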